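# Swing the pot filler over the stock pot

## Task

Get the pot filler tap beside the hob ready to fill the stock pot: push its two jointed arms round with a fingertip until the downward outlet at the end of the outer arm hangs over the middle of the pot, then leave it there and move clear. Do not open the small tap lever on top of the pillar, and leave the pot, the mug, the spice jar and the flat tin standing where they are.

Things in the scene. Friction and masses are not known exactly. Their poses are not given: they have to be found in the camera images.
- pot_filler: bright steel double-jointed pot filler tap fixed to the worktop right of the hob, place and yaw vary. Origin: centre of its 60 mm foot on the surface, z up. The inner arm turns about the 26 mm pillar, the outer arm about the inner arm's far end (elbow). Both arms are level tubes 18 mm thick, centreline 250 mm up, pushed sideways on the tube. Highest part: the tap lever, top at 290 mm
- pivot (a point): point on the vertical axis of the pillar, at the height of the tubes (250 mm); the inner arm turns about it
- elbow (a point): the elbow: centre of the vertical knuckle (34 mm wide, 226 to 274 mm above the surface) 280 mm from the pivot, where the outer arm is hinged to the inner arm
- outlet (a point): centre of the mouth of the downward outlet (24 mm wide nozzle) at the end of the outer arm, 260 mm horizontally from the elbow, about 198 mm above the work surface
- inner_arm (a joint): angle of the inner arm about the pillar, rad; at 0 it points along the tap body's -x axis, growing anticlockwise seen from above; range -1.9 to 1.3. A stiff hinge (0.8 N m of friction, about 5 N at 170 mm from the pivot) that stays where it is left; the outer arm rides along without turning on its own hinge
- outer_arm (a joint): angle of the outer arm about the elbow, rad; at 0 it stands square to the inner arm (when that points at the robot, the outer points left); growing anticlockwise seen from above, 1.57 when both lie in one straight line; range -1.1 to 2.9. An easy hinge (0.2 N m, about 1 N at 200 mm from the elbow) that stays where it is left; pushing it does not turn the stiffer inner arm
- tap_lever (a joint): the small flat tap lever on top of the pillar, 78 mm long, 280 to 290 mm above the surface, pointing to the tap body's +x (away from the robot) when shut; 0 shut, 1.57 rad open. It must stay shut
- stock_pot: the large round open stock pot on the hob, pale steel rim, maroon below, 264 mm across (321 mm over its two loop handles), 165 mm high, loose; origin at the centre of its underside, z up
- pot_mouth (a point): centre of the stock pot's mouth, 165 mm above its underside, on the pot's axis
- mug: white mug on the worktop, 92 x 123 mm with its handle, 95 mm high, loose; origin at the centre of its footprint, handle included, on the surface
- spice_jar: spice jar with a dark cap on the worktop, 41 mm across, 105 mm high, loose; origin at the centre of its underside
- flat_tin: low flat tin on the worktop, 86 mm across, 40 mm high, loose; origin at the centre of its underside

How it is judged:
By the outcome, as a careful person would: the job done as asked, in the order asked, and still so for the second after the job is handed in, with the robot touching nothing.
It also fails if it takes over 58 s, if anything falls off the work surface, if the arm or the gripper's body presses on something with over 40 N, if the wrist force passes 120 N, or if a joint passes its speed limit or range.

## Robot

A 7-joint arm with a two-finger parallel gripper is mounted at the origin on a cart in front of the work surface, level with it; the furniture and walls round the work are solid. World frame = base frame: x ahead of the robot, y to its left, z up, the work surface at z = 0. Lengths are in m, angles in rad, forces in N, time in s.
With the tool pointing down it reaches from about 0.4 to 0.875 m from the base axis. Payload 6.5 kg.
Tool frame: the origin (TCP) lies midway between the tips of the shut fingers; the grasp point (between the pads) lies 19 mm behind it (ctrl.pinch_z is the distance from the TCP to the grasp point, in m); z points along the fingers, y is the line along which they close (so a half turn about z gives the same grasp; the last joint's range is limited). The gripper opens to 85 mm and grips with 20 to 120 N. Pads are 22 mm wide; open, the fingers measure 114 mm over their backs; the gripper's body (76 mm by 85 mm) begins 54 mm behind the grasp point. The pads swing forward as they close: fully open they stand 13 mm farther back than shut.
Start: joints at [-1.396, 0.536, -0.004, 1.538, 0.003, 1.067, -0.071], TCP at [0.155, 0.631, 0.231] pointing down, gripper open.
Joint ranges: [-2.7, 2.7], [-0.37, 2.16], [-1.27, 1.26], [0.24, 2.4], [-1.31, 4.45], [0.19, 1.91], [-2.76, 2.76]. Speed limits (rad/s): [2.39, 2.39, 3.14, 3.14, 3.14, 3.14, 3.14].

## Interface

Orientations are given as a unit quaternion [x, y, z, w].
In Python, from rig import ctrl, imaging, job_done gives the robot as it stands. The module is installed in compiled form; this text tells all that it offers.
- The arm moves only by the tool carry_out, never from a script. Its argument "plan" is a list of rows, each a list of 3 entries, a list of its own where there are three numbers: the shift along the tool's x, y, z in units of 30 mm (1.0 is 30 mm), then the turn about the tool's z in units of 6 degrees (1.0 is 6 degrees), then the opening, from 0 (shut) to 1 (fully open). In form: [[[dx, dy, dz], roll, jaw], ...]. A call has 1 to 5 rows; each row is the pose to reach, as a shift and turn from the pose commanded when the call began, along the tool's axes at that moment; what a row does not reach only later rows make up. A row lasts 1/12 s, in which the tool goes at most 41.7 mm and 7.16 degrees, less where a joint would pass 70% of its speed; a pose out of reach is approached as far as the arm can. A call with a gripper value outside its range is refused whole. The fingers move at their own pace and stop on an object; "squeeze" is the grip in N (left out, the last holds). Time passes only in rows, so rows that repeat a pose let the fingers close. It gives the time, the measured TCP pose, the force, the opening and the grip force at its end, in the units of the state.
- ctrl.observe(): the state, without advancing time (a new reading comes with each control period).
- imaging.read_camera(name): name is "scene" or "top" or "wrist"; returns the picture (480x640x3 uint8, red, green, blue); there is no depth.
- imaging.get_calibration(name): a dict with "camera_matrix" (3x3 intrinsics, pixels), "T" (4x4, takes a point from camera to world coordinates); the wrist camera has in their place "mount" (4x4, takes a point from camera to tool coordinates, whose origin is the TCP and whose axes are the flange's). Camera axes: x right, y down, z forward; pixel columns grow to the right and rows downward; lengths in m; the calibration is good to about 2 mm. A picture is of the moment at which its call begins: read the wrist's pose just before it. get_calibration takes no time and is no camera call.
- job_done(): hands the job in; it is judged then, once.
The state is a dict: "time_s": time; "joints": joint angles; "qvel": joint speeds; "joint_torque": joint torques, N m; "tool_pos": TCP position; "orientation": TCP orientation; "wrist_force": force on the tool from outside, world axes, zero at the start; "wrist_torque": the same for the moment, N m; "width": opening from 0.0 (shut) to 1.0 (fully open); "finger_force": force on a finger pad.
Only numpy, scipy, OpenCV 4.12 (cv2) and the standard library are available. Lean on these libraries where they do the work, as an engineer would, in place of code of your own. Each camera call takes 0.05 s, during which the arm holds its last target. There are 200 camera calls.

## Working session

There is one attempt and no reset: what is moved stays moved. The work goes in short steps, Python scripts to look and compute and a tool call to move; the robot and the scene stay as the last step left them, time stands still between calls to the robot, and variables do not carry over. Pictures are saved under pics/ and viewed, at most 10 in all, crops included, and the job is handed in when it is done.

Besides the shell and the picture viewer there is one more tool, called after "Request:" by a JSON object that holds its "fn" and its "kwargs". carry_out: Moves the arm, as the interface text tells. Its arguments: {"type":"object","properties":{"plan":{"type":"array"},"squeeze":{"type":"number"}},"required":["plan"]}

```bash
mkdir -p pics; python3 - <<'E'
from rig import ctrl, imaging
import cv2
s=ctrl.observe();print(s)
for n in("scene","top"):
    im=imaging.read_camera(n);cv2.imwrite(f"pics/{n}0.png",im[:,:,::-1]);c=imaging.get_calibration(n);print(n,c)
E
```

```text
{'time_s': 0.0, 'joints': array([-1.39618749,  0.53719756, -0.0044767 ,  1.53885509,  0.0026049 ,
        1.06727652, -0.0711888 ]), 'qvel': array([ 0.00084467, -0.00077563, -0.00035027,  0.00059868, -0.00059378,
       -0.0009723 , -0.00053098]), 'joint_torque': array([ 2.54762671e-05, -5.83427489e+01,  1.04860034e+00, -2.59092951e+01,
        1.22928817e-02,  9.74793162e-03,  1.05688855e-06]), 'tool_pos': array([0.15486505, 0.63064323, 0.23039941]), 'orientation': array([ 1.20054993e-01,  9.92766866e-01, -8.64003449e-04, -4.82267034e-05]), 'wrist_force': array([-0.30596645, -0.07839842,  1.24634028]), 'wrist_torque': array([ 0.01217533, -0.00723839,  0.0470709 ]), 'finger_force': 0.0, 'width': 1.000939171736979}
scene {'camera_matrix': array([[558.39279776,   0.        , 318.93912617],
       [  0.        , 558.39279776, 235.91809639],
       [  0.        ,   0.        ,   1.        ]]), 'T': array([[ 0.74964294, -0.4442258 ,  0.49061074,  0.03314147],
       [-0.66152755, -0.4800526 ,  0.57613436, -0.65205105],
       [-0.02041478, -0.75644758, -0.65373565,  0.89869126],
       [ 0.        ,  0.        ,  0.        ,  1.        ]])}
top {'camera_matrix': array([[549.93317408,   0.        , 326.86565923],
       [  0.        , 549.93317408, 250.43314127],
       [  0.        ,   0.        ,   1.        ]]), 'T': array([[ 0.01626885, -0.98754872,  0.15646996,  0.37749345],
       [-0.99983912, -0.01488562,  0.01000804, -0.01091625],
       [-0.00755427, -0.1566076 , -0.98763201,  1.29592165],
       [ 0.        ,  0.        ,  0.        ,  1.        ]])}
```

View pics/top0.png

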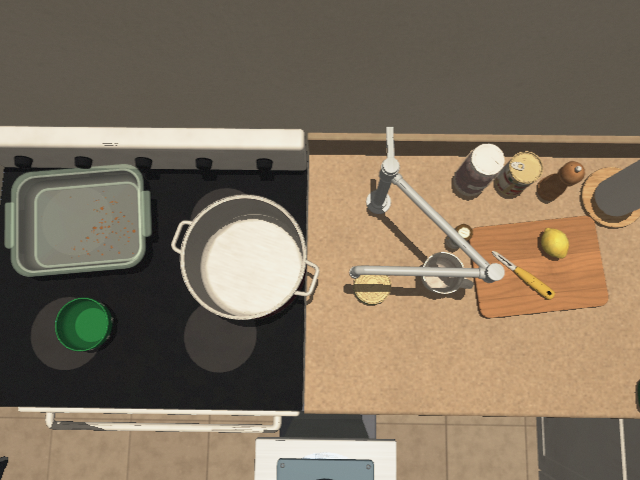

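View pics/scene0.png

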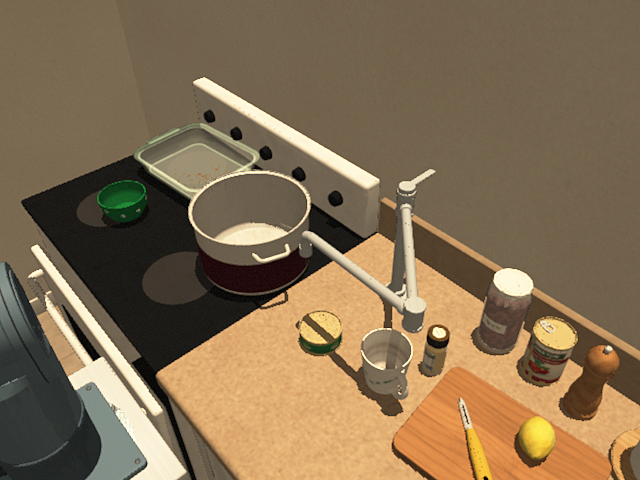

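The top view shows the pivot near (390,170), elbow knuckle near (494,271), outlet end near (355,271), and pot rim spanning x from 181 to 306 with its centre about (243,257). The mug is under the outer arm at (443,273), the tin at (372,290), the spice jar at (463,235). The scene view agrees: elbow (413,312), pivot (406,190), nozzle (306,243).

```bash
cat > h.py <<'E'
import numpy as np, cv2
from rig import ctrl, imaging
def ray(n,u,v):
    c=imaging.get_calibration(n);T=c["T"];d=T[:3,:3]@np.linalg.solve(c["camera_matrix"],[u,v,1.]);return T[:3,3],d
def onz(n,u,v,z):
    o,d=ray(n,u,v);return (o+d*(z-o[2])/d[2])[:2]
def proj(n,p):
    c=imaging.get_calibration(n);T=c["T"];q=c["camera_matrix"]@(T[:3,:3].T@(np.array(p)-T[:3,3]));return q[:2]/q[2]
def tri(uv1,uv2):
    o1,d1=ray("top",*uv1);o2,d2=ray("scene",*uv2)
    s=np.linalg.lstsq(np.c_[d1,-d2],o2-o1,rcond=None)[0];return (o1+d1*s[0]+o2+d2*s[1])/2
E
python3 - <<'E'
from h import *
np.set_printoptions(precision=4,suppress=True)
print("elbow",onz("top",494,271,.274),"pivot",onz("top",390,166,.27),"nozzle",onz("top",355,271,.255))
print("foot",onz("top",378,203,.01))
print("tri elbow",tri((494,271),(413,304)),"nozzle",tri((355,271),(306,236)))
im=cv2.imread("pics/top0.png")
# rim points: trace by bright/low-sat outward edge along rays from centre
c=np.array([243,257.]);g=cv2.cvtColor(im,cv2.COLOR_BGR2GRAY).astype(float);pts=[]
for a in np.radians(np.arange(0,360,4)):
    prof=[g[int(round(c[1]+r*np.sin(a))),int(round(c[0]+r*np.cos(a)))] for r in np.arange(50,75,.5)]
    d=np.array(prof)[:-2]-np.array(prof)[2:];k=np.argmax(d)
    r=50+.5*(k+1)
    if d[k]>60: pts.append(c+r*np.array([np.cos(a),np.sin(a)]))
pts=np.array(pts)
for z in(.165,.17,.175,.18):
    P=np.array([onz("top",*p,z) for p in pts]);m=np.ones(len(P),bool)
    for _ in range(6):
        A=np.c_[2*P,np.ones(len(P))];x=np.linalg.lstsq(A[m],(P[m]**2).sum(1),rcond=None)[0]
        R=np.sqrt(x[2]+x[:2]@x[:2]);e=np.abs(np.hypot(*(P-x[:2]).T)-R);m=e<max(.003,np.median(e)*1.5)
    print(z,x[:2],R,m.sum(),len(P))
    print(" scene rim",[proj("scene",[x[0]+R*np.cos(t),x[1]+R*np.sin(t),z]).round() for t in(0,1.57,3.14,4.71)])
for n,u,v,z in(("mug",440,274,.095),("jar",464,233,.105),("tin",372,290,.04)):print(n,onz("top",u,v,z))
E
```

```text
elbow [ 0.5052 -0.3131] pivot [ 0.7072 -0.1199] nozzle [ 0.5036 -0.0546]
foot [ 0.6983 -0.1187]
tri elbow [ 0.5046 -0.3129  0.2721] nozzle [ 0.507  -0.0563  0.2415]
0.165 [0.543  0.1754] 0.13125331462906747 78 87
 scene rim [array([296., 180.]), array([216., 179.]), array([197., 231.]), array([288., 233.])]
0.17 [0.5422 0.1746] 0.13067302104828513 78 87
 scene rim [array([296., 179.]), array([215., 177.]), array([197., 229.]), array([287., 232.])]
0.175 [0.5415 0.1738] 0.13009272746750303 78 87
 scene rim [array([296., 177.]), array([215., 176.]), array([197., 227.]), array([287., 230.])]
0.18 [0.5408 0.1729] 0.12951243388672096 78 87
 scene rim [array([295., 176.]), array([215., 174.]), array([197., 226.]), array([286., 228.])]
mug [ 0.5192 -0.2477]
jar [ 0.6095 -0.2998]
tin [ 0.4865 -0.1028]
```

Request:
{"fn": "carry_out", "kwargs": {"plan": [[[-0.9,-0.4,-0.7],0,0],[[-1.8,-0.8,-1.4],0,0],[[-2.8,-1.2,-2.1],0,0],[[-3.7,-1.6,-2.8],0,0],[[-4.6,-2.0,-3.3],0,0]]}}

```text
time_s: 0.52
tool_pos: [0.2761, 0.5392, 0.3319]
orientation: [0.12, 0.993, 0.001, 0.0]
wrist_force: [1.1, -0.1, 0.8]
width: 0.298
finger_force: 0.0
```

Request:
{"fn": "carry_out", "kwargs": {"plan": [[[-1.0,-0.8,0],0,0],[[-2.0,-1.6,0],0,0],[[-3.0,-2.4,0],0,0],[[-4.0,-3.2,0],0,0],[[-5.1,-4.0,0],0,0]]}}

```text
time_s: 0.93
tool_pos: [0.3949, 0.3855, 0.3301]
orientation: [0.12, 0.993, -0.0, -0.0]
wrist_force: [0.3, -0.0, -0.2]
width: -0.0
finger_force: 0.0
```

Request:
{"fn": "carry_out", "kwargs": {"plan": [[[-0.8,-1.0,0],0,0],[[-1.6,-2.0,0],0,0],[[-2.4,-3.1,0],0,0],[[-3.2,-4.2,0],0,0],[[-4.0,-5.2,0],0,0]]}}

```text
time_s: 1.35
tool_pos: [0.4742, 0.2044, 0.3301]
orientation: [0.12, 0.993, -0.0, -0.0]
wrist_force: [0.9, -0.0, -1.1]
width: -0.002
finger_force: 0.0
```

Request:
{"fn": "carry_out", "kwargs": {"plan": [[[-0.7,-1.1,0],0,0],[[-1.4,-2.2,0],0,0],[[-2.1,-3.3,0],0,0],[[-2.9,-4.4,0],0,0],[[-3.6,-5.4,0],0,0]]}}

```text
time_s: 1.77
tool_pos: [0.5405, 0.0212, 0.3302]
orientation: [0.12, 0.993, -0.0, -0.0]
wrist_force: [-0.2, -0.2, 0.8]
width: -0.001
finger_force: 0.0
```

Request:
{"fn": "carry_out", "kwargs": {"plan": [[[-0.7,-1.1,0],0,0],[[-1.4,-2.2,0],0,0],[[-2.1,-3.2,0],0,0],[[-2.8,-4.3,0],0,0],[[-3.4,-5.4,0],0,0]]}}

```text
time_s: 2.18
tool_pos: [0.6012, -0.1593, 0.3298]
orientation: [0.12, 0.993, 0.0, -0.0]
wrist_force: [0.0, 0.1, 0.3]
width: 0.003
finger_force: 0.0
```

Request:
{"fn": "carry_out", "kwargs": {"plan": [[[-0.4,-1.0,0],0,0],[[-0.8,-2.0,0],0,0],[[-1.2,-3.0,0],0,0],[[-1.7,-4.0,0],0,0],[[-1.7,-4.0,0],0,0]]}}

```text
time_s: 2.6
tool_pos: [0.6196, -0.2947, 0.3294]
orientation: [0.124, 0.992, -0.003, -0.001]
wrist_force: [-1.2, -0.9, 0.8]
width: -0.004
finger_force: 0.0
```

Request:
{"fn": "carry_out", "kwargs": {"plan": [[[0,0,0.8],0,0],[[0,0,1.6],0,0],[[0,0,2.4],0,0],[[0,0,3.1],0,0],[[0,0,3.1],0,0]]}}

```text
time_s: 3.02
tool_pos: [0.619, -0.2847, 0.2319]
orientation: [0.12, 0.993, 0.001, -0.004]
wrist_force: [-0.4, 0.2, -0.1]
width: 0.002
finger_force: 0.0
```

```bash
python3 - <<'E'
from h import *
print(ctrl.observe()["wrist_force"])
a=imaging.read_camera("top");b=imaging.read_camera("scene")
cv2.imwrite("pics/p1.png",np.hstack([a[80:400,250:640],b[120:440,200:590]])[:,:,::-1])
E
```

```text
[-0.42162343  0.24929706 -0.11903586]
```

View pics/p1.png

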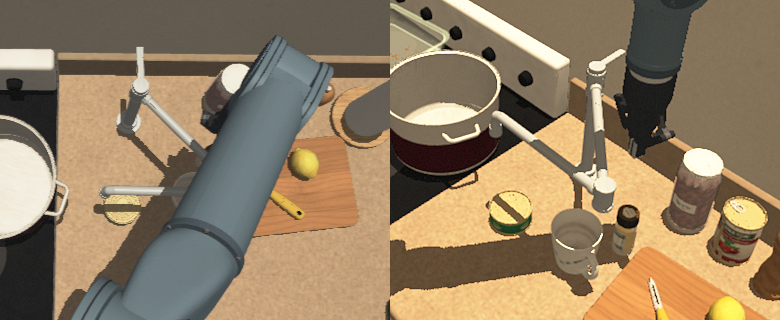

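The gripper hangs on the far-right side of the inner tube in both views, with the tap unmoved (elbow knuckle at scene-crop (603,193), nozzle at (497,125)). I'm starting the inner arm push along an arc.

Request:
{"fn": "carry_out", "kwargs": {"plan": [[[0.5,0.15,0],0,0],[[1.0,0.35,0],0,0],[[1.4,0.55,0],0,0],[[1.8,0.8,0],0,0],[[2.2,1.0,0],0,0]]}}

```text
time_s: 3.53
tool_pos: [0.5668, -0.2428, 0.2401]
orientation: [0.12, 0.993, -0.001, 0.004]
wrist_force: [5.8, -1.5, -0.7]
width: 0.001
finger_force: 2.4
```

Request:
{"fn": "carry_out", "kwargs": {"plan": [[[0.45,0.35,0],0,0],[[0.85,0.75,0],0,0],[[1.2,1.15,0],0,0],[[1.5,1.6,0],0,0],[[1.75,2.0,0],0,0]]}}

```text
time_s: 3.95
tool_pos: [0.5306, -0.1723, 0.2406]
orientation: [0.121, 0.993, -0.001, 0.004]
wrist_force: [3.5, -3.8, 0.4]
width: 0.001
finger_force: 2.5
```

Request:
{"fn": "carry_out", "kwargs": {"plan": [[[0.2,0.25,0],0,0],[[0.4,0.5,0],0,0],[[0.55,0.75,0],0,0],[[0.65,0.95,0],0,0],[[0.65,0.95,0],0,0]]}}

```text
time_s: 4.37
tool_pos: [0.5169, -0.1382, 0.239]
orientation: [0.12, 0.993, 0.0, 0.002]
wrist_force: [0.9, -2.5, 1.8]
width: 0.0
finger_force: 1.0
```

```bash
python3 - <<'E'
from h import *
a=imaging.read_camera("top");b=imaging.read_camera("scene")
cv2.imwrite("pics/p2.png",np.hstack([a[100:420,170:560],b[120:440,170:560]])[:,:,::-1])
E
```

```text
(no output)
```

View pics/p2.png

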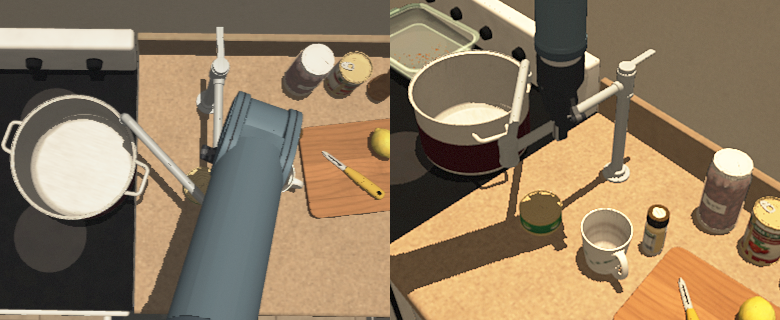

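```bash
python3 - <<'E'
from h import *
print("elbow",onz("scene",291,258,.274),onz("scene",290,270,.25)); print("noz",onz("top",298,219,.255),onz("scene",302,184,.255))
P=onz("top",390,168,.27)
a,b=onz("top",388.5,180,.259),onz("top",386,240,.259);d=b-a;print(P,a,b,np.degrees(np.arctan2(d[1],d[0]))%360)
E
```

```text
elbow [ 0.43171141 -0.11189767] [ 0.42731067 -0.11264004]
noz [0.60313381 0.0564791 ] [0.59552905 0.05576016]
[ 0.70319456 -0.11993319] [ 0.6824112  -0.11814333] [ 0.56368647 -0.11321422] 177.6226092874444
```

Request:
{"fn": "carry_out", "kwargs": {"plan": [[[0.1,0.25,0],0,0],[[0.15,0.5,0],0,0],[[0.2,0.75,0],0,0],[[0.25,1.0,0],0,0],[[0.25,1.0,0],0,0]]}}

```text
time_s: 4.88
tool_pos: [0.5159, -0.1066, 0.2373]
orientation: [0.12, 0.993, 0.0, -0.0]
wrist_force: [1.2, -0.4, -0.4]
width: 0.0
finger_force: 0.4
```

Request:
{"fn": "carry_out", "kwargs": {"plan": [[[0.0,-0.5,0],0,0],[[0.0,-1.2,0],0,0],[[0.0,-1.2,-1.0],0,0],[[0.0,-1.2,-2.2],0,0],[[0.0,-1.2,-3.1],0,0]]}}

```text
time_s: 5.3
tool_pos: [0.5063, -0.1428, 0.3318]
orientation: [0.121, 0.993, 0.0, -0.001]
wrist_force: [0.7, 0.2, 1.0]
width: 0.004
finger_force: 0.0
```

Request:
{"fn": "carry_out", "kwargs": {"plan": [[[-0.5,1.2,0],0,0],[[-1.0,2.4,0],0,0],[[-1.6,3.6,0],0,0],[[-2.1,4.8,0],0,0],[[-2.6,5.9,0],0,0]]}}

```text
time_s: 5.72
tool_pos: [0.6252, 0.0135, 0.3296]
orientation: [0.12, 0.993, 0.001, -0.001]
wrist_force: [0.3, -0.4, -0.1]
width: 0.001
finger_force: 0.0
```

```bash
python3 - <<'E'
from h import *
a=imaging.read_camera("top");b=imaging.read_camera("scene")
cv2.imwrite("pics/p3.png",np.hstack([a[100:420,170:560],b[120:440,170:560]])[:,:,::-1])
E
```

```text
(no output)
```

View pics/p3.png

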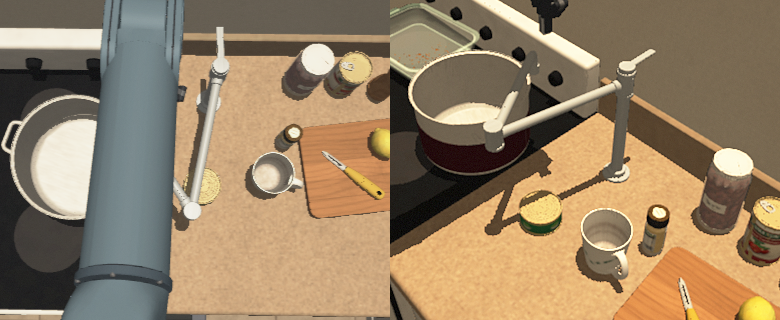

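```bash
python3 - <<'E'
from h import *
e=onz("top",363,311,.274);p=onz("top",390,168,.27);P=np.array([.703,-.1195])
print("elbow",e,onz("scene",275,245,.274),p,"noz scene",onz("scene",531-220,57+120,.255))
d=e-P;print(np.hypot(*d),np.degrees(np.arctan2(d[1],d[0]))%360)
E
```

```text
elbow [ 0.42707144 -0.06918728] [ 0.43215472 -0.06877611] [ 0.70319456 -0.11993319] noz scene [0.62431062 0.06184354]
0.2804780532162427 169.6662334882656
```

Elbow knuckle is at top-crop (193,211) and scene-crop (494,127), with the fingertip inside the V on the far side of the outer tube. Next I lower and push the outer arm.

Request:
{"fn": "carry_out", "kwargs": {"plan": [[[0,0,0.8],0,0],[[0,0,1.6],0,0],[[0,0,2.4],0,0],[[0,0,3.1],0,0],[[0,0,3.1],0,0]]}}

```text
time_s: 6.23
tool_pos: [0.6212, 0.0107, 0.2323]
orientation: [0.12, 0.993, -0.001, -0.005]
wrist_force: [-0.3, 0.3, -0.7]
width: -0.003
finger_force: 0.0
```

Request:
{"fn": "carry_out", "kwargs": {"plan": [[[0.4,0.4,0],0,0],[[0.7,0.7,0],0,0],[[1.0,0.95,0],0,0],[[1.3,1.2,0],0,0],[[1.6,1.4,0],0,0]]}}

```text
time_s: 6.65
tool_pos: [0.588, 0.0641, 0.238]
orientation: [0.12, 0.993, 0.0, 0.0]
wrist_force: [1.0, 0.1, -0.6]
width: 0.001
finger_force: 0.5
```

Request:
{"fn": "carry_out", "kwargs": {"plan": [[[0.35,0.2,0],0,0],[[0.7,0.4,0],0,0],[[1.0,0.55,0],0,0],[[1.3,0.7,0],0,0],[[1.45,0.8,0],0,0]]}}

```text
time_s: 7.07
tool_pos: [0.5506, 0.0976, 0.2373]
orientation: [0.12, 0.993, 0.0, -0.0]
wrist_force: [0.3, -1.1, 0.5]
width: 0.001
finger_force: 0.5
```

```bash
python3 - <<'E'
from h import *
print(ctrl.observe()["tool_pos"])
a=imaging.read_camera("top");b=imaging.read_camera("scene")
cv2.imwrite("pics/p4.png",np.hstack([a[100:420,170:560],b[120:440,170:560]])[:,:,::-1])
E
```

```text
[0.55060114 0.09758115 0.23727015]
```

View pics/p4.png

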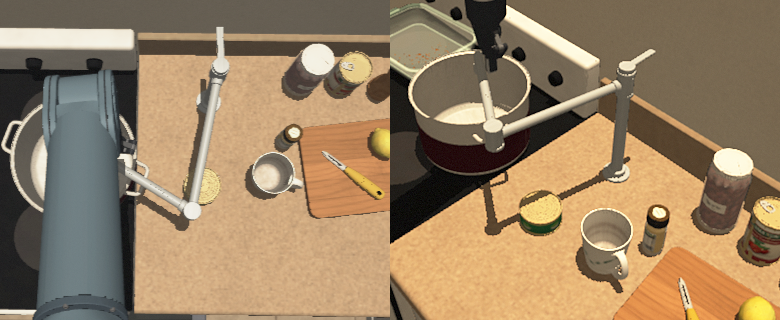

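The outer tube now runs from the elbow at top-crop (193,211) to (127,166). In the scene view its end is near (480,55), over the pot.

```bash
python3 - <<'E'
from h import *
# tube centreline columns in top: white-ish pixels between x 302..345 full
a=cv2.imread("pics/p4.png")[:,:390];hsv=cv2.cvtColor(a,cv2.COLOR_BGR2HSV)
m=(hsv[...,1]<45)&(hsv[...,2]>110)
pts=[]
for x in range(142,180):
    y0=int(round(211-(193-x)*.65));ys=[y for y in range(y0-12,y0+13) if m[y,x]]
    if len(ys)>4: pts.append((x+170,np.mean(ys)+100))
Q=np.array([onz("top",*p,.256) for p in pts]);d=np.linalg.svd(Q-Q.mean(0))[2][0];d*=np.sign(d[1])
E=np.array([.429,-.0695]);print(len(Q),Q[0],Q[-1],np.degrees(np.arctan2(d[1],d[0])),[np.degrees(np.arctan2(*(q-E)[::-1])) for q in Q[:3]],E+.26*d)
print(onz("scene",260,175,.255))
E
```

```text
38 [0.48720866 0.02696818] [ 0.44065588 -0.04376094] 56.38374341255903 [np.float64(58.893322956296934), np.float64(59.13870444252361), np.float64(59.15274752817512)] [0.57294324 0.14701869]
[0.55341453 0.13787066]
```

Request:
{"fn": "carry_out", "kwargs": {"plan": [[[0.2,0.1,0],0,0],[[0.4,0.2,0],0,0],[[0.6,0.25,0],0,0],[[0.65,0.25,0],0,0],[[0.65,0.25,0],0,0]]}}

```text
time_s: 7.58
tool_pos: [0.5343, 0.1091, 0.2373]
orientation: [0.12, 0.993, 0.0, -0.0]
wrist_force: [0.5, -1.0, 0.4]
width: -0.001
finger_force: 0.0
```

Request:
{"fn": "carry_out", "kwargs": {"plan": [[[-0.6,-0.25,0],0,0],[[-1.2,-0.5,0],0,0],[[-1.2,-0.5,-1.0],0,0],[[-1.2,-0.5,-2.2],0,0],[[-1.2,-0.5,-3.1],0,0]]}}

```text
time_s: 8.0
tool_pos: [0.5667, 0.0849, 0.3322]
orientation: [0.121, 0.993, 0.0, 0.0]
wrist_force: [-0.2, -1.3, 1.4]
width: 0.001
finger_force: 0.0
```

Request:
{"fn": "carry_out", "kwargs": {"plan": [[[0,-1.2,0],0,0],[[0,-2.4,0],0,0],[[0,-3.6,0],0,0],[[0,-4.8,0],0,0],[[-0.1,-5.8,0],0,0]]}}

```text
time_s: 8.42
tool_pos: [0.5264, -0.0869, 0.3305]
orientation: [0.121, 0.993, -0.0, -0.0]
wrist_force: [-0.4, -1.2, 0.1]
width: 0.002
finger_force: 0.0
```

Request:
{"fn": "carry_out", "kwargs": {"plan": [[[0,-0.8,0],0,0],[[0,-1.7,0],0,0],[[0,-2.2,0],0,0],[[0,-2.2,0],0,0]]}}

```text
time_s: 8.75
tool_pos: [0.5105, -0.1528, 0.3306]
orientation: [0.123, 0.992, -0.001, 0.0]
wrist_force: [0.3, 0.2, 0.2]
width: -0.0
finger_force: 0.0
```

```bash
python3 - <<'E'
from h import *
a=imaging.read_camera("top");b=imaging.read_camera("scene")
cv2.imwrite("pics/p5t.png",a[:,:,::-1]);cv2.imwrite("pics/p5s.png",b[:,:,::-1])
cv2.imwrite("pics/p5.png",np.hstack([a[100:420,170:560],b[120:440,170:560]])[:,:,::-1])
E
```

```text
(no output)
```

View pics/p5.png

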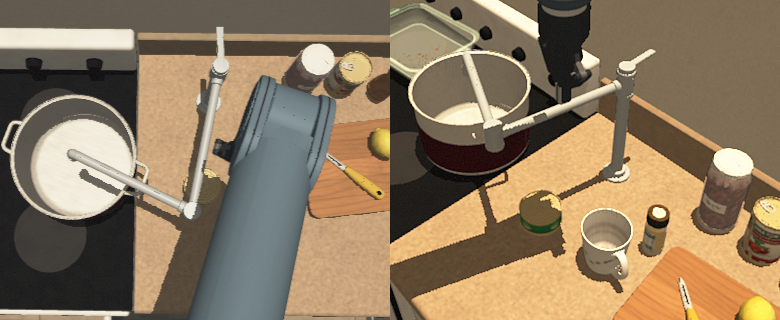

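The outlet end is at top-crop (73,154), which is full-frame (243,254). In the scene view it is at crop (467,57). That puts it close to the pot's middle.

```bash
python3 - <<'E'
from h import *
for z in(.25,.262):print(onz("top",243,254,z))
e=np.array([.429,-.0695]);n=onz("top",243,254,.258);d=n-e;print(np.hypot(*d),np.degrees(np.arctan2(*d[::-1])),"outlet est",e+.26*d/np.hypot(*d))
print("scene",onz("scene",467-220,57+120,.258),tri((243,254),(247,177)))
E
```

```text
[0.53380905 0.16108009]
[0.53201562 0.15910675]
0.25159087745758196 65.67996519870549 outlet est [0.53607659 0.16742742]
scene [0.52760758 0.14645821] [0.53530524 0.16106314 0.24668529]
```

Request:
{"fn": "carry_out", "kwargs": {"plan": [[[0,0,0.8],0,0],[[0,0,1.6],0,0],[[0,0,2.4],0,0],[[0,0,3.1],0,0],[[0,0,3.1],0,0]]}}

```text
time_s: 9.27
tool_pos: [0.5099, -0.1456, 0.2334]
orientation: [0.119, 0.993, 0.001, -0.004]
wrist_force: [-0.0, -0.3, -0.2]
width: -0.005
finger_force: 0.0
```

Request:
{"fn": "carry_out", "kwargs": {"plan": [[[0.1,0.5,0],0,0],[[0.1,0.9,0],0,0],[[0.2,1.2,0],0,0],[[0.2,1.4,0],0,0],[[0.2,1.4,0],0,0]]}}

```text
time_s: 9.68
tool_pos: [0.5167, -0.1045, 0.238]
orientation: [0.119, 0.993, 0.0, 0.0]
wrist_force: [-0.0, 0.3, -0.1]
width: 0.001
finger_force: 0.0
```

Request:
{"fn": "carry_out", "kwargs": {"plan": [[[0.0,0.07,0],0,0],[[0.0,0.14,0],0,0],[[0.0,0.2,0],0,0]]}}

```text
time_s: 9.93
tool_pos: [0.5173, -0.1018, 0.2377]
orientation: [0.121, 0.993, -0.001, 0.0]
wrist_force: [-2.1, -4.3, 3.2]
width: -0.001
finger_force: 2.3
```

Request:
{"fn": "carry_out", "kwargs": {"plan": [[[0.0,0.06,0],0,0],[[0.0,0.12,0],0,0],[[0.0,0.15,0],0,0],[[0.0,0.15,0],0,0]]}}

```text
time_s: 10.27
tool_pos: [0.5187, -0.0959, 0.2374]
orientation: [0.12, 0.993, -0.0, 0.0]
wrist_force: [-1.7, -3.3, 3.7]
width: 0.001
finger_force: 1.9
```

Request:
{"fn": "carry_out", "kwargs": {"plan": [[[0.0,-0.5,0],0,0],[[0.0,-1.2,0],0,0],[[0.0,-1.2,-1.0],0,0],[[0.0,-1.2,-2.2],0,0],[[0.0,-1.2,-3.1],0,0]]}}

```text
time_s: 10.68
tool_pos: [0.5105, -0.1301, 0.3321]
orientation: [0.12, 0.993, 0.001, 0.0]
wrist_force: [1.5, -0.3, 0.1]
width: 0.004
finger_force: 0.0
```

Request:
{"fn": "carry_out", "kwargs": {"plan": [[[0.0,-1.0,0],0,0],[[0.0,-2.0,0],0,0],[[0.0,-3.0,0],0,0],[[0.0,-3.5,0],0,0],[[0.0,-3.5,0],0,0]]}}

```text
time_s: 11.1
tool_pos: [0.4839, -0.2359, 0.3304]
orientation: [0.123, 0.992, -0.0, 0.0]
wrist_force: [0.4, -0.2, 0.2]
width: -0.005
finger_force: 0.0
```

```bash
python3 - <<'E'
from h import *
a=imaging.read_camera("top");b=imaging.read_camera("scene")
cv2.imwrite("pics/p6.png",np.hstack([a[100:420,170:560],b[120:440,170:560]])[:,:,::-1])
E
```

```text
(no output)
```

View pics/p6.png

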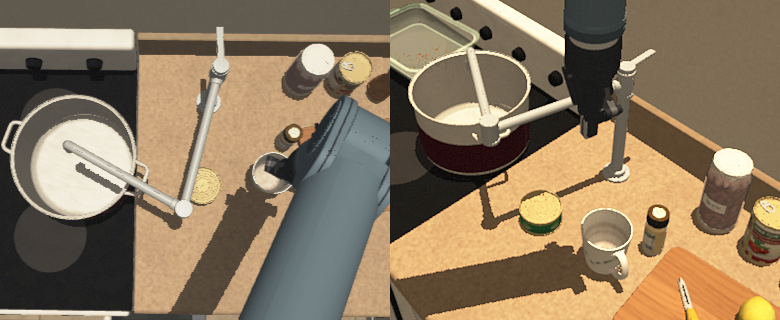

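```bash
python3 - <<'E'
from h import *
e=onz("top",353,309,.274);n=onz("top",237,246,.258);d=n-e;print(e,n,np.hypot(*d),"outlet est",e+.26*d/np.hypot(*d),tri((237,246),(251,174)))
P=np.array([.703,-.1195]);print(np.hypot(*(e-P)))
E
```

```text
[ 0.43045861 -0.05067991] [0.547934   0.17189485] 0.25167437380360835 outlet est [0.55182019 0.17925784] [0.55288549 0.174199   0.2390195 ]
0.28109609392559737
```

```bash
python3 -c "
from rig import ctrl,job_done
print(ctrl.observe()['wrist_force']);print(job_done())"
```

```text
[-1.40219231e-01  9.72753895e-01  3.14351319e-04]
the job is handed in; nothing more can be done
None
```

The job is handed in: the tap outlet hangs about 8 mm from the pot's centre by my camera estimate, the lever is still shut, the pot, mug, jar and tin stand where they were, and the robot is clear of everything.

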